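# Thread the spindle through the tube rotator's bearings

### The arm

A 7-joint arm with a two-finger parallel gripper is mounted at the origin on the work surface. World frame = base frame: x ahead of the robot, y to its left, z up, the work surface at z = 0. Lengths are in m, angles in rad, forces in N, time in s.
With the tool pointing down it reaches from about 0.4 to 0.875 m from the base axis. Payload 19.3 kg.
Tool frame: the origin (TCP) lies at the very end of the fingers, on their centre line; the grasp point (between the pads) lies 19 mm behind it (ctrl.tcp_to_grasp is the distance from the TCP to the grasp point, in m); z points along the fingers, y is the direction in which the jaws open and shut (so a half turn about z gives the same grasp; the last joint's range is limited). The gripper opens to 85 mm and grips with 20 to 120 N. Pads are 22 mm wide; open, the fingers measure 114 mm over their backs; the gripper's body (76 mm by 85 mm) begins 54 mm behind the grasp point. The pads swing forward as they close: fully open they stand 13 mm farther back than shut.
Start: joints at [-0.07, 0.521, -0.036, 1.599, 0.021, 1.021, -0.113], TCP at [0.625, -0, 0.231] pointing down, gripper open.
Joint ranges: [-2.91, 2.91], [-0.3, 2.13], [-1.5, 1.42], [0.17, 2.43], [-1.26, 4.41], [0.16, 1.93], [-2.52, 2.52]. Speed limits (rad/s): [1.89, 1.89, 2.39, 2.39, 3.01, 3.01, 3.01].

### API

Orientations are given as a unit quaternion [x, y, z, w].
In Python, from plant import ctrl gives the robot as it stands. The module is installed in compiled form; this text tells all that it offers.
- The arm moves only by the tool servo_tool, never from a script. Its argument "steps" is a list of rows, each an object of numbers: "fingers": the closure, from -1 (fully open) to 1 (shut); "dx", "dy", "dz": the shift along the tool's x, y, z in cm; "turn": the turn about the tool's z in rad. A call has exactly 10 rows; each row shifts and turns the commanded pose from where the row before left it, along the tool's axes as they then stand; what a row does not reach is not made up. A row lasts 1/8 s, in which the tool goes at most 62.5 mm and 10.7 degrees, less where a joint would pass 70% of its speed; a pose out of reach is approached as far as the arm can. A call is refused whole if a number of a shift passes 6.25 or a number of a turn 0.188, either way. A call with a gripper value outside its range is refused whole. The fingers move at their own pace and stop on an object; "grip_force" is the grip in N (left out, the last holds). Time passes only in rows, so rows that do not move let the fingers close, or fill a call up. It gives the time, the measured TCP pose, the force and the opening at its end, in the units of the state.
- ctrl.get_state(): the state, without advancing time (a new reading comes with each control period).
- ctrl.snapshot(name): name is "scene" or "side" or "wrist"; returns (picture, depth): 384x512x3 uint8, red, green, blue; 384x512 float32, m along the optical axis (not along the pixel's ray), 0 where there is no reading.
- ctrl.camera_model(name): a dict with "fx", "fy", "cx", "cy" (pixels), "rvec" (rotation vector, rad) and "tvec" (3), from world to camera coordinates, as OpenCV has them; the wrist camera has in their place "mount" (4x4, takes a point from camera to tool coordinates, whose origin is the TCP and whose axes are the flange's). Camera axes: x right, y down, z forward; pixel columns grow to the right and rows downward; lengths in m; the calibration is good to about 2 mm. A picture is of the moment at which its call begins: read the wrist's pose just before it. camera_model takes no time and is no camera call.
- ctrl.hand_in(): hands the job in, once; it reports no verdict.
Trained networks look in the newest picture that a camera, given by its name, has taken for a name from the list of things; names that differ only in an ending like _2 or _b are one class to them, and where a whole thing is asked for, a point or a joint stands for the part that bears it (a point fixed in the world has none). Each returns a list of dicts, best first, with "p" (0 to 1); they miss things now and then, are a little off and sometimes report something else, mostly with a low value. They report only what shows in the picture. A call takes as long as a camera call. They do not tell look-alikes from the thing itself.
- ctrl.spot_in(camera, thing): "location" ([column, row] in pixels, amid what is visible of it).
- ctrl.tip_of(camera, thing): "location" ([column, row] in pixels: a listed point, or the origin of a listed thing).
The state is a dict: "t": time; "joint_pos": joint angles; "dq": joint speeds; "joint_torque": joint torques, N m; "tcp_pos": TCP position; "eef_rot": TCP orientation; "contact_force": force on the tool from outside, world axes, zero at the start; "wrist_torque": the same for the moment, N m; "opening": finger opening in m.
Only numpy, scipy, OpenCV 4.12 (cv2) and the standard library are available. Lean on these libraries where they do the work, as an engineer would, in place of code of your own. Each camera call takes 0.05 s, during which the arm holds its last target. There are 200 camera calls.

### The job

Take the longer of the two spindles off its rest and thread it through the tube rotator: front bearing, tube plate, rear bearing, until its collar sits flush against the front bearing, and leave it there. Feel for the hole and push gently: the bearings must never be loaded with more than 25 N. Leave the spare spindle, the bottles and the jar where they stand.

Things in the scene. Friction and masses are not known exactly. Their poses are not given: they have to be found in the camera images.
- rotator: Tube rotator, fixed: beige base plate x from -48 to 82 mm, y from -5 to 210 mm, 20 mm high; motor box x -38 to 72, y 137 to 207, top 115. On the plate an aluminium carriage with two upright bearing plates and a white tube plate between. Origin: on the bench below the front bearing's outer face, at the zero end of the carriage's setting slot. +y: the way the spindle goes in; x across; z up.
- front_datum (a point): Point 80 mm above the rotator's origin: hole height, outer face (y = 0) of the front bearing, ZERO END of the setting slot; axes as the rotator's. Not the hole: the carriage with all its holes is clamped with them anywhere from x = 5 to 29 mm, and no reading tells where; feel (or look) for it. A miss meets the bearing's flat face, which always spans x = -2 to 36, z 32 to 100 mm.
- rear_datum (a point): As front_datum, on the rear bearing's near face, 88 mm further along y. Bearing plates: 62 wide, 8 mm thick (y 0 to 8, 88 to 96), top 100. Tube plate: 56 mm square, 12 thick (y 42 to 54), with clear tubes. Each has one 14 mm through hole with 1 mm chamfer, all in line, level. The tube plate (120 g) hangs loose 2 mm low, can rise 4 mm; the tapered nose lifts it. Carriage stays clamped.
- spindle_grip (a point): Centre of the handle of the LONGER spindle (to be used). White flat handle 40 long, 14 thick, 24 mm high; steel collar 22 across, 5 thick; steel shank 12 mm in diameter, 115 long from the collar's inner face, nose tapered to 9 mm over the last 5. 95 to 160 g. Axes: x to the nose, y across the thickness, z up. Collar's inner face at x = 25 mm. Fully home it is 25 mm before the front bearing.
- spindle_nose (a point): Centre of the nose face of the longer spindle, 140 mm along x from spindle_grip. Fully home it is 115 mm beyond the front bearing's outer face. The spindle starts level, axis 40 mm up, in an open grey rest: handle on a post 12 wide, 28 mm high; shank in an open notch (cheeks to 46 mm high) 75 mm from the handle's centre. Rest's foot: 50 x 150 mm, 8 high. It lifts straight up.
- spare_grip (a point): Centre of the handle of the spare spindle, alike but with a shank only 75 mm long, on a like rest. Not to be moved. Which of the two rests holds which spindle changes.
- bottle_a_mid (a point): Centre of a white bottle, 44 mm across, 100 mm tall. To be left alone.
- bottle_b_mid (a point): Centre of another white bottle, 44 mm across, 100 mm tall. To be left alone.
- jar_mid (a point): Centre of a small amber jar, 40 mm across, 35 mm tall, standing between the two rests. To be left alone.
Not all that is in view belongs to the job. What is shaped like the part that bears spindle_grip but red is not meant.

How it is judged:
By the outcome, as a careful person would: the job done as asked, in the order asked, and still so for the second after the job is handed in, with the robot touching nothing.
It also fails if it takes over 67 s, if anything falls off the work surface, if the arm or the gripper's body presses on something with over 40 N, if the wrist force passes 120 N, or if a joint passes its speed limit or range.

## Working session

There is one attempt and no reset: what is moved stays moved. The work goes in short steps, Python scripts to look and compute and a tool call to move; the robot and the scene stay as the last step left them, time stands still between calls to the robot, and variables do not carry over. Pictures are saved under pics/ and viewed, about 8 in all and at most 12, crops included, and the job is handed in when it is done.

Besides the shell and the picture viewer there is one more tool, called after ">>>" as name([rows], argument=value, ...), one row to a line, values as JSON. servo_tool: Moves the arm, as the interface text tells. Its arguments: {"type":"object","properties":{"steps":{"type":"array"},"grip_force":{"type":"number"}},"required":["steps"]}

```bash
mkdir -p pics; cat > h.py <<'E'
import numpy as np, cv2
from scipy.spatial.transform import Rotation as R
from plant import ctrl
def pose(cam, st=None):
    m=ctrl.camera_model(cam)
    if 'mount' in m:
        st=st or ctrl.get_state(); T=np.eye(4); T[:3,:3]=R.from_quat(st['eef_rot']).as_matrix(); T[:3,3]=st['tcp_pos']
        return m, T@np.array(m['mount'])
    Rm=cv2.Rodrigues(np.array(m['rvec'],float))[0]; T=np.eye(4); T[:3,:3]=Rm.T; T[:3,3]=-Rm.T@np.array(m['tvec'],float).ravel()
    return m,T
def ray(m,T,uv):
    d=T[:3,:3]@np.array([(uv[0]-m['cx'])/m['fx'],(uv[1]-m['cy'])/m['fy'],1.]); return T[:3,3],d
def at_z(m,T,uv,z):
    o,d=ray(m,T,uv); return o+d*(z-o[2])/d[2]
def at_d(m,T,uv,dep):
    o,d=ray(m,T,uv); return o+d*dep
def cloud(m,T,dep):
    v,u=np.mgrid[:dep.shape[0],:dep.shape[1]]
    c=np.stack([(u-m['cx'])/m['fx']*dep,(v-m['cy'])/m['fy']*dep,dep],-1)
    return c@T[:3,:3].T+T[:3,3]
E
python3 - <<'E'
from h import *
np.set_printoptions(precision=4,suppress=True)
st=ctrl.get_state(); print(st['t'],st['tcp_pos'],st['eef_rot'],st['opening'],st['contact_force'])
ims=[]
for c in ['scene','side']:
    m,T=pose(c); im,dep=ctrl.snapshot(c); ims.append(im); np.savez('pics/%s.npz'%c,im=im,dep=dep)
    print(c,'cam',T[:3,3],m['fx'])
    for n in ['rotator','front_datum','rear_datum','spindle_grip','spindle_nose','spare_grip','bottle_a_mid','jar_mid']:
        for f in (ctrl.tip_of,):
            for r in f(c,n)[:3]:
                u,v=r['location']; ui,vi=int(round(u)),int(round(v)); d=dep[min(max(vi,0),383),min(max(ui,0),511)]
                print(n,round(r['p'],2),np.round([u,v],1),at_d(m,T,(u,v),d))
    cv2.imwrite('pics/%s.png'%c,cv2.resize(im[:,:,::-1],(800,600)))
E
```

```text
0.0 [ 0.6247 -0.      0.2307] [ 0.7071  0.7071 -0.0004 -0.0004] 0.08527170357498834 [-0.4933 -0.1929  1.1213]
scene cam [0.8164 0.4769 0.9104] 357.84216216625117
rotator 0.63 [252.4 253.2] [0.6174 0.11   0.0979]
front_datum 0.63 [249.7 238.8] [0.6004 0.0662 0.0886]
rear_datum 0.86 [260.4 267.8] [0.6195 0.1528 0.0945]
spindle_grip 0.78 [206.5 212.1] [ 0.6469 -0.118   0.0116]
spindle_grip 0.49 [283.5 148. ] [ 0.3021 -0.2229  0.0115]
spindle_grip 0.41 [251.7 252.8] [0.6185 0.1085 0.0985]
spindle_nose 0.51 [221.8 177.9] [ 0.5426 -0.2234 -0.0019]
spindle_nose 0.46 [253.9 133.5] [ 0.3501 -0.3442  0.0038]
spindle_nose 0.37 [251.7 179.4] [ 0.4654 -0.1599  0.0091]
spare_grip 0.69 [249.5 251.7] [0.6236 0.1065 0.1061]
spare_grip 0.65 [301.4 245.5] [0.4664 0.1214 0.0143]
bottle_a_mid 0.75 [184.3 139. ] [ 0.5931 -0.3894  0.0608]
jar_mid 0.68 [269.9 200.6] [ 0.4701 -0.0418  0.037 ]
jar_mid 0.46 [252.  252.2] [0.6177 0.1087 0.1013]
side cam [ 0.4591 -0.7226  0.6807] 372.17528251082575
rotator 0.64 [294.3 173.4] [0.5976 0.0513 0.0085]
front_datum 0.79 [295.7 148.2] [0.5972 0.0592 0.089 ]
rear_datum 0.89 [300.4 131.6] [0.6144 0.1057 0.1087]
spindle_grip 0.89 [325.6 218. ] [ 0.6486 -0.1335  0.0248]
spindle_grip 0.75 [252.5 266.7] [ 0.4683 -0.2823  0.0532]
spindle_grip 0.59 [171.1 255.9] [ 0.2937 -0.2237  0.0246]
spindle_nose 0.71 [203.5 304.7] [ 0.3667 -0.3317  0.0014]
spindle_nose 0.7 [251.4 217.2] [ 0.4718 -0.1366  0.0423]
spare_grip 0.63 [244.6 146.9] [0.4635 0.1228 0.0518]
bottle_a_mid 0.72 [312.6 320.4] [ 0.5681 -0.4134  0.0709]
jar_mid 0.75 [245.  196.9] [ 0.4589 -0.063   0.0372]
```

View pics/scene.png

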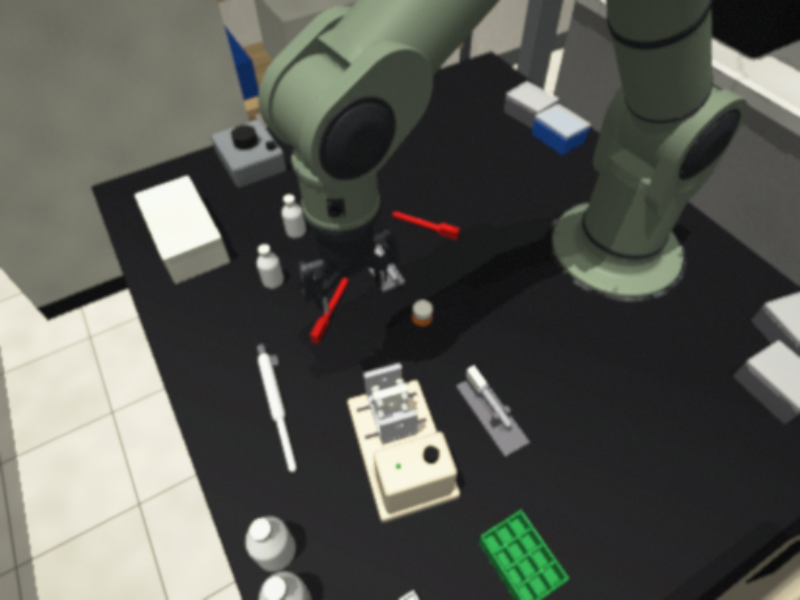

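View pics/side.png

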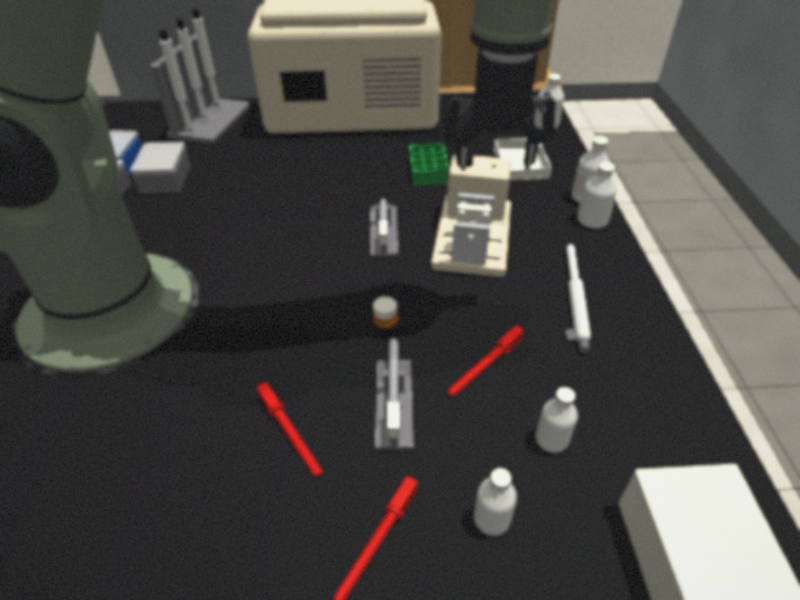

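The side view shows the longer spindle at (393,410) with its nose at (393,345). The spare is at (383,225), and the rotator front bearing is at (470,245) with a dark hole. The red and plain white look-alikes are not in rests. Next I fit poses from the depth data.

```bash
python3 - <<'E'
from h import *
np.set_printoptions(precision=4,suppress=True)
for c in ['side','scene']:
    d=np.load(f'pics/{c}.npz'); m,T=pose(c); P=cloud(m,T,d['dep']); ok=d['dep']>0
    s=ok&(abs(P[...,0]-.47)<.03)&(P[...,1]>-.33)&(P[...,1]<-.1)&(P[...,2]>.037)&(P[...,2]<.07)
    q=P[s]; print(c,'spindle n',len(q), q.min(0) if len(q) else '',q.max(0) if len(q) else '')
    if len(q)>20:
        k=np.polyfit(q[:,1],q[:,0],1); print('x=f(y)',k,'x at -.28,-.14',np.polyval(k,[-.28,-.14]))
        for y in np.arange(-.32,-.12,.02):
            e=q[abs(q[:,1]-y)<.01]; 
            if len(e): print(round(y,3),len(e),np.median(e,0),e[:,0].min(),e[:,0].max(),e[:,2].max())
    # motor box top
    for nm,z0,z1 in (('box',.105,.125),('plate',.014,.026),('bear',.094,.106)):
        s=ok&(abs(P[...,0]-.62)<.13)&(P[...,1]>.0)&(P[...,1]<.33)&(P[...,2]>z0)&(P[...,2]<z1)
        q=P[s]
        if len(q)>20:
            r=cv2.minAreaRect(q[:,:2].astype(np.float32)*1000); print(nm,len(q),r,np.median(q[:,2]), cv2.boxPoints(r).round().tolist())
im=np.load('pics/side.npz')['im'][:,:,::-1]; a=cv2.resize(im[120:185,270:335],(780,780)[:1]+(600,)[:0] if 0 else (590,590),interpolation=cv2.INTER_CUBIC)
cv2.imwrite('pics/rot_side.png',a)
E
```

```text
side spindle n 398 [ 0.4549 -0.2991  0.0371] [ 0.4816 -0.1363  0.0552]
x=f(y) [0.0385 0.4761] x at -.28,-.14 [0.4653 0.4707]
-0.3 55 [ 0.4646 -0.2971  0.0508] 0.4583961747640241 0.4708986568090066 0.054637983582208616
-0.28 55 [ 0.4655 -0.2799  0.052 ] 0.45897295035339175 0.4718888080984072 0.05515923155846003
-0.26 64 [ 0.466  -0.2592  0.0511] 0.4555646101047898 0.47672431937939347 0.054583212720528906
-0.24 34 [ 0.4668 -0.2397  0.0455] 0.462366673851408 0.47133101473116085 0.04764805603354427
-0.22 37 [ 0.4676 -0.2193  0.0452] 0.4630276515353133 0.4722889217795978 0.04788429705087727
-0.2 70 [ 0.4684 -0.2036  0.0456] 0.454911430283825 0.4815935001270364 0.04777961966859523
-0.18 36 [ 0.4692 -0.1797  0.045 ] 0.46444382791292044 0.4740669990405317 0.04846092740617092
-0.16 31 [ 0.4701 -0.1604  0.0452] 0.46519060961050934 0.4748580393643429 0.04801012782852121
-0.14 16 [ 0.4707 -0.1451  0.0449] 0.4658342468080265 0.47530136898647374 0.04713541585996395
box 552 ((636.8352661132812, 169.73947143554688), (170.46051025390625, 109.0186996459961), 78.2554702758789) 0.11473726288081987 [[566
[... 1010 characters left out ...]
51587 0.0498229488411851
-0.14 13 [ 0.4725 -0.1438  0.0453] 0.4648569314565278 0.4765957323075936 0.04833433044738078
box 1481 ((637.4859619140625, 171.8922119140625), (176.43402099609375, 110.15258026123047), 77.22195434570312) 0.11521608578579334 [[564.0, 98.0], [672.0, 74.0], [711.0, 246.0], [603.0, 270.0]]
plate 1242 ((633.4500122070312, 155.7197265625), (216.48289489746094, 130.36761474609375), 77.07658386230469) 0.020621200376092552 [[546.0, 65.0], [673.0, 36.0], [721.0, 247.0], [594.0, 276.0]]
bear 433 ((635.9923706054688, 155.58319091796875), (209.18301391601562, 106.81419372558594), 77.54932403564453) 0.10087169099029536 [[561.0, 65.0], [666.0, 42.0], [711.0, 246.0], [606.0, 269.0]]
```

View pics/rot_side.png

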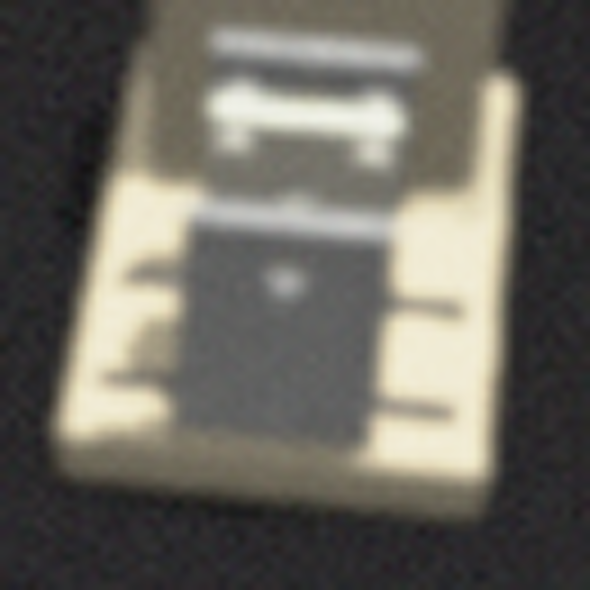

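>>> servo_tool([
  {"dx": -3.4, "dy": -2.0, "fingers": -1},
  {"dx": -3.5, "dy": -2.0, "fingers": -1},
  {"dx": -3.5, "dy": -2.0, "fingers": -1},
  {"dx": -3.5, "dy": -2.0, "fingers": -1},
  {"dx": -3.5, "dy": -2.0, "fingers": -1},
  {"dx": -3.5, "dy": -2.0, "fingers": -1},
  {"dx": -3.5, "dy": -2.0, "dz": 2.0, "fingers": -1},
  {"dx": -3.4, "dy": -1.9, "dz": 3.0, "fingers": -1},
  {"dz": 3.0, "turn": 0.038, "fingers": -1},
  {"fingers": -1},
], grip_force=100)

```text
invalid input at $.steps[0]: expected keys fingers, dx, dy, dz, turn
```

```bash
python3 - <<'E'
from h import *
np.set_printoptions(precision=4,suppress=True)
st=ctrl.get_state(); m,T=pose('wrist',st); im,dep=ctrl.snapshot('wrist'); P=cloud(m,T,dep); ok=dep>0
print(st['t'],st['tcp_pos'],R.from_quat(st['eef_rot']).as_matrix()[:,0],st['opening'])
for n in ('spindle_grip','spindle_nose'):
    print(n,[(r['p'],r['location'],at_z(m,T,r['location'],.04)) for r in ctrl.tip_of('wrist',n)[:2]])
s=ok&(abs(P[...,0]-.467)<.02)&(P[...,1]>-.33)&(P[...,1]<-.1)&(P[...,2]>.037)&(P[...,2]<.07)
q=P[s]; print(len(q))
for y in np.arange(-.31,-.12,.01):
    e=q[abs(q[:,1]-y)<.005]
    if len(e): print(round(y,3),len(e),np.median(e,0),e[:,0].min(),e[:,0].max(),e[:,2].max())
cv2.imwrite('pics/w1.png',im[:,:,::-1])
E
```

```text
0.9 [ 0.625  -0.      0.2313] [0.0001 1.     0.    ] 0.08506592302811491
spindle_grip [(0.76, [0.9, 318.4], array([ 0.3146, -0.194 ,  0.04  ])), (0.75, [280.0, 255.4], array([ 0.6542, -0.1081,  0.04  ]))]
spindle_nose [(0.67, [198.0, 311.7], array([ 0.5563, -0.1843,  0.04  ]))]
0
```

View pics/w1.png

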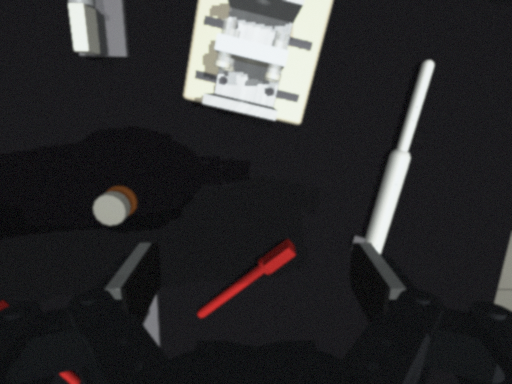

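This wrist view, taken from the start pose because the move was refused, shows the front bearing's top edge running from (203,99) to (276,116). I'm resending the move with all keys.

>>> servo_tool([
  {"dx": -3.4, "dy": -2.0, "dz": 0, "turn": 0, "fingers": -1},
  {"dx": -3.5, "dy": -2.0, "dz": 0, "turn": 0, "fingers": -1},
  {"dx": -3.5, "dy": -2.0, "dz": 0, "turn": 0, "fingers": -1},
  {"dx": -3.5, "dy": -2.0, "dz": 0, "turn": 0, "fingers": -1},
  {"dx": -3.5, "dy": -2.0, "dz": 0, "turn": 0, "fingers": -1},
  {"dx": -3.5, "dy": -2.0, "dz": 0, "turn": 0, "fingers": -1},
  {"dx": -3.5, "dy": -2.0, "dz": 2.0, "turn": 0, "fingers": -1},
  {"dx": -3.4, "dy": -1.9, "dz": 3.0, "turn": 0, "fingers": -1},
  {"dx": 0, "dy": 0, "dz": 3.0, "turn": 0.038, "fingers": -1},
  {"dx": 0, "dy": 0, "dz": 0, "turn": 0, "fingers": -1},
], grip_force=100)

```text
t: 2.3
tcp_pos: [0.465, -0.2777, 0.1499]
eef_rot: [0.721, 0.693, -0.001, -0.002]
contact_force: [0.5, 0.4, 0.5]
opening: 0.0856
```

```bash
python3 - <<'E'
from h import *
np.set_printoptions(precision=4,suppress=True)
st=ctrl.get_state(); m,T=pose('wrist',st); im,dep=ctrl.snapshot('wrist'); P=cloud(m,T,dep); ok=dep>0
print(st['t'],st['tcp_pos'],R.from_quat(st['eef_rot']).as_matrix()[:,0],st['opening'])
s=ok&(abs(P[...,0]-.467)<.02)&(P[...,1]>-.33)&(P[...,1]<-.1)&(P[...,2]>.037)&(P[...,2]<.07)
q=P[s]; print(len(q))
for y in np.arange(-.31,-.12,.01):
    e=q[abs(q[:,1]-y)<.005]
    if len(e): print(round(y,3),len(e),np.median(e,0),e[:,0].min(),e[:,0].max(),e[:,2].max())
print(q[:,1].min(),q[:,1].max())
cv2.imwrite('pics/w2.png',im[:,:,::-1])
E
```

```text
2.3 [ 0.465  -0.2777  0.1499] [0.0383 0.9993 0.0013] 0.08562111061328821
3992
-0.3 74 [ 0.4663 -0.2968  0.0508] 0.45913847707930044 0.4727053226573616 0.051960392451521065
-0.29 219 [ 0.4659 -0.2899  0.0508] 0.45920018543890956 0.47299702277089006 0.05297587641154322
-0.28 214 [ 0.4668 -0.28    0.0507] 0.45966682190418945 0.4732705120304684 0.053026714834550015
-0.27 229 [ 0.4666 -0.27    0.0508] 0.4600984447315134 0.473591724632743 0.05290400054237901
-0.26 291 [ 0.4675 -0.2591  0.0497] 0.45663944498937087 0.47806842213086015 0.05282566900420166
-0.25 272 [ 0.4673 -0.2515  0.0439] 0.45676016345124687 0.4781741300085134 0.050490307337961116
-0.24 209 [ 0.4682 -0.2398  0.0436] 0.4619411914349395 0.4739853303271173 0.04615297473263541
-0.23 211 [ 0.4682 -0.2299  0.0436] 0.4623784063931961 0.4742519875953379 0.04609987561910292
-0.22 222 [ 0.4685 -0.2199  0.0435] 0.4628165314718721 0.4745621208878566 0.046719053585065645
-0.21 356 [ 0.4696 -0.2083  0.0441] 0.4548815883507219 0.48427455219721055 0.046550673305532364
-0.2 404 [ 0.4691 -0.2013  0.0441] 0.45505915276004283 0.48441837126038495 0.04671538627950034
-0.19 238 [ 0.47   -0.1901  0.0436] 0.464139781221793 0.4762336810231511 0.04590422837689059
-0.18 255 [ 0.4706 -0.18    0.0433] 0.4645639189533862 0.4765676362817632 0.046378275530423674
-0.17 268 [ 0.4709 -0.1699  0.0434] 0.4650190819981761 0.4768244900541664 0.046176932338593935
-0.16 264 [ 0.4714 -0.1599  0.0434] 0.46547604778619606 0.47712365735767975 0.04611791210147648
-0.15 265 [ 0.4716 -0.1502  0.0434] 0.4658928608126409 0.4774286512227491 0.04606815251383117
-0.14 1 [ 0.4663 -0.1448  0.0403] 0.46633774887337437 0.46633774887337437 0.040296530749790116
-0.2986791302991178 -0.1448003788960371
```

View pics/w2.png

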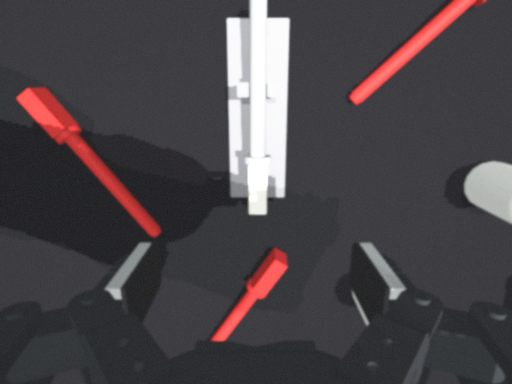

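The wrist view shows the long spindle on its rest, with the handle at (258,200). The depth fit gives a handle centre of (0.4664, -0.279) and a yaw of 0.041. The red decoy is clear of the fingers, so I descend and grip.

>>> servo_tool([
  {"dx": -0.1, "dy": 0.14, "dz": 2.5, "turn": 0.002, "fingers": -1},
  {"dx": 0, "dy": 0, "dz": 3.5, "turn": 0, "fingers": -1},
  {"dx": 0, "dy": 0, "dz": 3.5, "turn": 0, "fingers": -1},
  {"dx": 0, "dy": 0, "dz": 2.3, "turn": 0, "fingers": -1},
  {"dx": 0, "dy": 0, "dz": 1.0, "turn": 0, "fingers": -1},
  {"dx": 0, "dy": 0, "dz": 0, "turn": 0, "fingers": 1},
  {"dx": 0, "dy": 0, "dz": 0, "turn": 0, "fingers": 1},
  {"dx": 0, "dy": 0, "dz": 0, "turn": 0, "fingers": 1},
  {"dx": 0, "dy": 0, "dz": 0, "turn": 0, "fingers": 1},
  {"dx": 0, "dy": 0, "dz": 0, "turn": 0, "fingers": 1},
], grip_force=100)

```text
t: 3.6
tcp_pos: [0.4674, -0.2792, 0.024]
eef_rot: [0.721, 0.693, 0.0, 0.0]
contact_force: [-2.3, 1.9, 12.2]
opening: 0.0126
```

>>> servo_tool([
  {"dx": 0, "dy": 0, "dz": 0, "turn": 0, "fingers": 1},
  {"dx": 0, "dy": 0, "dz": 0, "turn": 0, "fingers": 1},
  {"dx": 0, "dy": 0, "dz": 0, "turn": 0, "fingers": 1},
  {"dx": 0, "dy": 0, "dz": -0.5, "turn": 0, "fingers": 1},
  {"dx": 0, "dy": 0, "dz": -1.0, "turn": 0, "fingers": 1},
  {"dx": 0, "dy": 0, "dz": -2, "turn": 0, "fingers": 1},
  {"dx": 0, "dy": 0, "dz": -2, "turn": 0, "fingers": 1},
  {"dx": 0, "dy": 0, "dz": -2, "turn": 0, "fingers": 1},
  {"dx": 0, "dy": 0, "dz": -2, "turn": 0, "fingers": 1},
  {"dx": 0, "dy": 0, "dz": 0, "turn": 0, "fingers": 1},
], grip_force=100)

```text
t: 4.85
tcp_pos: [0.468, -0.2795, 0.1199]
eef_rot: [0.721, 0.693, 0.0, 0.001]
contact_force: [-0.1, -0.0, -1.6]
opening: 0.0118
```

```bash
python3 - <<'E'
from h import *
np.set_printoptions(precision=4,suppress=True)
st=ctrl.get_state(); print(st['t'],st['tcp_pos'],R.from_quat(st['eef_rot']).as_matrix()[:,0],st['contact_force'],st['opening'])
m,T=pose('wrist',st); im,dep=ctrl.snapshot('wrist'); P=cloud(m,T,dep); ok=dep>0
np.savez('pics/w3.npz',im=im,dep=dep)
Rt=R.from_quat(st['eef_rot']).as_matrix(); L=(P-np.array(st['tcp_pos']))@Rt  # tool coords
s=ok&(abs(L[...,1])<.02)&(L[...,0]>.01)&(L[...,0]<.16)&(L[...,2]>-.05)&(L[...,2]<-.005)
q=L[s]; print(len(q))
for x in np.arange(.01,.15,.01):
    e=q[abs(q[:,0]-x)<.005]
    if len(e): print(round(x,3),len(e),np.median(e,0),e[:,1].min(),e[:,1].max(),np.percentile(e[:,2],5))
print(q[:,0].max())
im2=ctrl.snapshot('side')[0]
cv2.imwrite('pics/w3.png',np.hstack([im[:,:,::-1][:,100:420],cv2.resize(im2[170:310,190:330,::-1],(384,384))]))
E
```

```text
4.85 [ 0.468  -0.2795  0.1199] [ 0.0401  0.9992 -0.0011] [-0.0894 -0.0139 -1.6429] 0.011756457675571163
10813
0.01 2620 [ 0.0112  0.0004 -0.0353] -0.019486567783075108 0.019998980232838914 -0.04895582209173308
0.02 1173 [ 0.0209  0.0004 -0.0253] -0.010545728492431497 0.011245211645585356 -0.02728600623770845
0.03 1024 [ 0.0276  0.0004 -0.0196] -0.010404971954452474 0.011245077932885771 -0.02381122346400146
0.04 727 [ 0.0401  0.0004 -0.0195] -0.0057627640881446375 0.006049435428983401 -0.021098306055311693
0.05 774 [ 0.05    0.     -0.0195] -0.005664667935245925 0.005929428475157821 -0.021131526243154345
0.06 836 [ 0.0602  0.     -0.0195] -0.005830803387449285 0.006171449073836825 -0.020995715613986193
0.07 914 [ 0.0701  0.     -0.0195] -0.00571559686671878 0.006144508473900316 -0.020945321663161976
0.08 966 [ 0.0801  0.0001 -0.0194] -0.005953978581158905 0.005968407707638634 -0.020924688087812646
0.09 1035 [ 0.0901  0.0001 -0.0194] -0.005806214463770082 0.005854433911227001 -0.02091673531602764
0.1 744 [ 0.0984 -0.0001 -0.0193] -0.006039962123937773 0.0057359115847235 -0.020998894801896203
0.10270566167426431
```

View pics/w3.png

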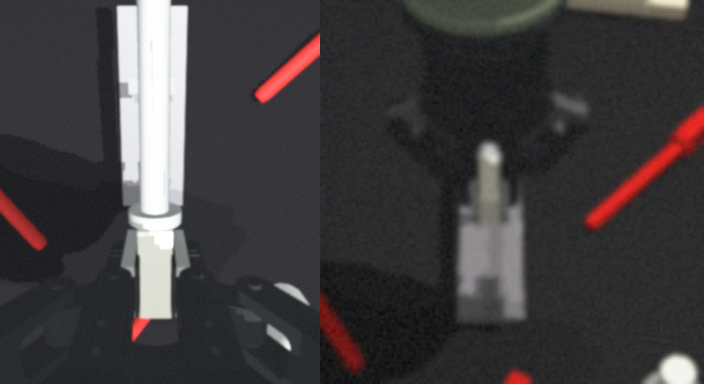

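The spindle is held level and aligned with the tool, with its axis about 16 mm above the TCP. Next I go above the rotator to measure the bearing with the wrist camera.

>>> servo_tool([
  {"dx": 0, "dy": 0, "dz": -2.5, "turn": 0, "fingers": 1},
  {"dx": 1.1, "dy": 0.56, "dz": -2.5, "turn": 0, "fingers": 1},
  {"dx": 3.7, "dy": 1.6, "dz": -2, "turn": 0, "fingers": 1},
  {"dx": 4.5, "dy": 1.9, "dz": -2, "turn": 0, "fingers": 1},
  {"dx": 4.5, "dy": 1.9, "dz": -1, "turn": 0, "fingers": 1},
  {"dx": 4.5, "dy": 1.9, "dz": 0, "turn": 0, "fingers": 1},
  {"dx": 4.5, "dy": 1.9, "dz": 0, "turn": 0, "fingers": 1},
  {"dx": 3.2, "dy": 1.5, "dz": 0, "turn": 0.06, "fingers": 1},
  {"dx": 1.1, "dy": 0.3, "dz": 0, "turn": 0.128, "fingers": 1},
  {"dx": 0, "dy": 0, "dz": 0, "turn": 0, "fingers": 1},
], grip_force=100)

```text
t: 6.2
tcp_pos: [0.5941, -0.0122, 0.2172]
eef_rot: [0.782, 0.623, -0.001, -0.0]
contact_force: [-0.0, -1.0, -1.2]
opening: 0.0125
```

```bash
python3 - <<'E'
from h import *
np.set_printoptions(precision=4,suppress=True)
st=ctrl.get_state(); Rt=R.from_quat(st['eef_rot']).as_matrix(); print(st['t'],st['tcp_pos'],Rt[:,0],np.arctan2(Rt[0,0],Rt[1,0]),st['contact_force'],st['opening'])
m,T=pose('wrist',st); im,dep=ctrl.snapshot('wrist'); P=cloud(m,T,dep); ok=dep>0
np.savez('pics/w4.npz',im=im,dep=dep,T=T,Rt=Rt,p=st['tcp_pos'])
L=(P-np.array(st['tcp_pos']))@Rt
s=ok&(abs(L[...,1])<.02)&(L[...,2]>-.05)&(L[...,2]<-.005)
q=L[s]
for x in np.arange(.03,.15,.02):
    e=q[abs(q[:,0]-x)<.005]
    if len(e): print(round(x,3),len(e),np.median(e,0),e[:,1].min(),e[:,1].max())
a=-.2255; O=np.array([.5934,.0586]); ex=np.array([np.cos(a),np.sin(a)]); ey=np.array([-np.sin(a),np.cos(a)])
Q=np.stack([(P[...,:2]-O)@ex,(P[...,:2]-O)@ey,P[...,2]],-1)
b=ok&(Q[...,2]>.092)&(Q[...,2]<.107)&(abs(Q[...,0]-17)<1e9)&(Q[...,0]>-.06)&(Q[...,0]<.09)&(Q[...,1]>-.03)&(Q[...,1]<.13)
q=Q[b]; print('bear',len(q))
for y in np.arange(-.02,.13,.004):
    e=q[abs(q[:,1]-y)<.002]
    if len(e)>3: print(round(y,3),len(e),e[:,0].min(),e[:,0].max(),(e[:,0].min()+e[:,0].max())/2,np.median(e[:,2]))
cv2.imwrite('pics/w4.png',im[:,:,::-1])
E
```

```text
6.2 [ 0.5941 -0.0122  0.2172] [ 0.2239  0.9746 -0.0005] 0.22583657112223862 [-0.0328 -1.0042 -1.1812] 0.012461941127003355
0.03 1078 [ 0.0271  0.0005 -0.0196] -0.010443537373762456 0.011365848722028008
0.05 767 [ 0.0501  0.0001 -0.0194] -0.005536273958225344 0.006026744348107113
0.07 898 [ 0.0699  0.0002 -0.0194] -0.005680110199693991 0.006232189675243429
0.09 1039 [ 0.09    0.0002 -0.0194] -0.005695524504200804 0.0059606926465177465
bear 2419
0.004 289 -0.012198750475636311 0.049445913124646426 0.01862358132450506 0.09872824589637169
0.008 245 -0.01208402318875644 0.04931421332192002 0.01861509506658179 0.09879734913245841
0.032 107 -0.008030393388663556 0.044760655681106154 0.0183651311462213 0.10121990104572737
0.036 184 -0.008070059861243433 0.04441778834059595 0.018173864239676256 0.1024528397430034
0.04 178 -0.007277399554568582 0.04378958420661375 0.018256092326022585 0.10181378046746734
0.044 292 -0.009419910023319607 0.046296497145666644 0.01843829356117352 0.10368829804500887
0.048 285 -0.009365294186996088 0.04632010865270843 0.01847740723285617 0.10466744634838926
0.052 283 -0.009207853829944579 0.04631328689694554 0.01855271653350048 0.10470097508908449
0.056 199 -0.009000589571056282 0.046160346703158675 0.018579878566051197 0.10428064200698567
0.06 190 -0.007472669616274691 0.04372663631095724 0.018126983347341273 0.10184866744943191
0.064 167 -0.00723182315495648 0.04364082113510499 0.018204498990074258 0.10169371718734332
```

View pics/w4.png

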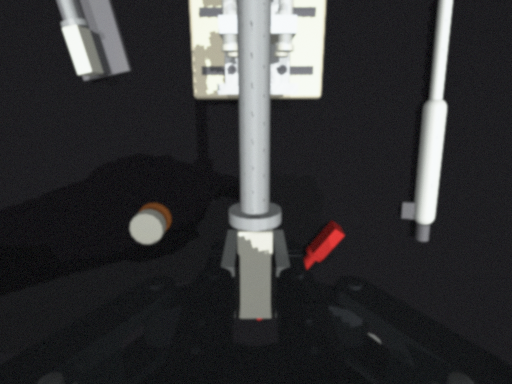

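The wrist view shows the spindle over the rotator, with the bearing sides visible either side of the shank at about (225,75) and (290,75). The bearing is 61.5 mm wide and centred at x = 18.6 mm, so I need 1.9 mm sideways. I back off, then descend to hole height.

>>> servo_tool([
  {"dx": -3.3, "dy": 0.19, "dz": 0, "turn": 0, "fingers": 1},
  {"dx": -3.4, "dy": 0, "dz": 0, "turn": 0, "fingers": 1},
  {"dx": -3.3, "dy": 0, "dz": 0, "turn": 0, "fingers": 1},
  {"dx": 0, "dy": 0, "dz": 3.0, "turn": 0, "fingers": 1},
  {"dx": 0, "dy": 0, "dz": 3.5, "turn": 0, "fingers": 1},
  {"dx": 0, "dy": 0, "dz": 3.5, "turn": 0, "fingers": 1},
  {"dx": 0, "dy": 0, "dz": 3.2, "turn": 0, "fingers": 1},
  {"dx": 0, "dy": 0, "dz": 2.0, "turn": 0, "fingers": 1},
  {"dx": 0, "dy": 0, "dz": 0, "turn": 0, "fingers": 1},
  {"dx": 0, "dy": 0, "dz": 0, "turn": 0, "fingers": 1},
], grip_force=100)

```text
t: 7.5
tcp_pos: [0.5737, -0.1116, 0.0671]
eef_rot: [0.783, 0.622, 0.0, 0.0]
contact_force: [0.3, -0.2, -1.8]
opening: 0.0123
```

```bash
cat >> h.py <<'E'
O=np.array([.5934,.0586]); _a=-.2255; ex=np.array([np.cos(_a),np.sin(_a)]); ey=np.array([-np.sin(_a),np.cos(_a)])
def rep():
    st=ctrl.get_state(); p=np.array(st['tcp_pos']); Rt=R.from_quat(st['eef_rot']).as_matrix(); f=np.array(st['contact_force'])
    print('t %.2f rot x %.2f y %.2f z %.2f mm yaw %.4f pitch %.4f roll %.4f'%(st['t'],(p[:2]-O)@ex*1e3,(p[:2]-O)@ey*1e3,p[2]*1e3,np.arctan2(Rt[0,0],Rt[1,0]),Rt[2,0],Rt[2,1]),
      'f rot',np.round([f[:2]@ex,f[:2]@ey,f[2]],1),'m',np.round(st['wrist_torque'],2),'open %.4f'%st['opening'])
E
python3 - <<'E'
from h import *
np.set_printoptions(precision=4,suppress=True)
rep()
m,T=pose('side'); im,dep=ctrl.snapshot('side'); P=cloud(m,T,dep); ok=dep>0
np.savez('pics/s2.npz',im=im,dep=dep)
Q=np.stack([(P[...,:2]-O)@ex,(P[...,:2]-O)@ey,P[...,2]],-1)
s=ok&(abs(Q[...,0]-.0186)<.012)&(Q[...,1]>-.135)&(Q[...,1]<-.01)&(Q[...,2]>.06)&(Q[...,2]<.11)
q=Q[s]; print(len(q))
for y in np.arange(-.13,-.01,.02):
    e=q[abs(q[:,1]-y)<.01]
    if len(e): print(round(y,3),len(e),np.median(e,0),e[:,0].min(),e[:,0].max(),e[:,2].max())
b=ok&(Q[...,2]>.04)&(Q[...,2]<.095)&(Q[...,1]>-.008)&(Q[...,1]<.012)&(Q[...,0]>-.03)&(Q[...,0]<.06)
q=Q[b]; print('face',len(q),q[:,0].min(),q[:,0].max(),np.median(q[:,1]))
b=ok&(Q[...,2]>.097)&(Q[...,2]<.104)&(Q[...,1]>-.008)&(Q[...,1]<.014)&(Q[...,0]>-.03)&(Q[...,0]<.06); q=Q[b]; print('top',len(q),q.min(0),q.max(0))
cv2.imwrite('pics/s2.png',cv2.resize(im[110:210,240:340,::-1],(600,600),interpolation=cv2.INTER_CUBIC))
E
```

```text
t 7.50 rot x 18.88 y -170.31 z 67.06 mm yaw 0.2276 pitch -0.0000 roll 0.0007 f rot [ 0.3 -0.2 -1.8] m [-0.1   0.03 -0.  ] open 0.0123
21
-0.13 20 [ 0.0172 -0.1264  0.0882] 0.012194072557658872 0.022650412212818646 0.09053601433349734
-0.11 1 [ 0.0117 -0.1184  0.0837] 0.01170464819660028 0.01170464819660028 0.08374037457014294Traceback (most recent call last):
  File "<stdin>", line 13, in <module>
    return umr_minimum(a, axis, None, out, keepdims, initial, where)
ValueError: zero-size array to reduction operation minimum which has no identity
```

>>> servo_tool([
  {"dx": 0, "dy": -0.04, "dz": 0.15, "turn": -0.001, "fingers": 1},
  {"dx": 0.8, "dy": 0, "dz": 0.1, "turn": 0, "fingers": 1},
  {"dx": 0.8, "dy": 0, "dz": 0, "turn": 0, "fingers": 1},
  {"dx": 0.6, "dy": 0, "dz": 0, "turn": 0, "fingers": 1},
  {"dx": 0.4, "dy": 0, "dz": 0, "turn": 0, "fingers": 1},
  {"dx": 0.2, "dy": 0, "dz": 0, "turn": 0, "fingers": 1},
  {"dx": 0.15, "dy": 0, "dz": 0, "turn": 0, "fingers": 1},
  {"dx": 0.15, "dy": 0, "dz": 0, "turn": 0, "fingers": 1},
  {"dx": 0.15, "dy": 0, "dz": 0, "turn": 0, "fingers": 1},
  {"dx": 0, "dy": 0, "dz": 0, "turn": 0, "fingers": 1},
], grip_force=100)

```text
t: 8.8
tcp_pos: [0.5805, -0.0792, 0.0638]
eef_rot: [0.783, 0.622, -0.0, -0.0]
contact_force: [0.6, 0.9, -2.1]
opening: 0.0123
```

```bash
python3 - <<'E'
from h import *
np.set_printoptions(precision=4,suppress=True)
rep()
m,T=pose('scene'); im,dep=ctrl.snapshot('scene'); P=cloud(m,T,dep); ok=dep>0
Q=np.stack([(P[...,:2]-O)@ex,(P[...,:2]-O)@ey,P[...,2]],-1)
s=ok&(abs(Q[...,0]-.0186)<.012)&(Q[...,1]>-.11)&(Q[...,1]<-.005)&(Q[...,2]>.06)&(Q[...,2]<.11)
q=Q[s]; print(len(q))
for y in np.arange(-.1,.0,.02):
    e=q[abs(q[:,1]-y)<.01]
    if len(e): print(round(y,3),len(e),np.median(e,0),e[:,0].min(),e[:,0].max(),e[:,2].max())
b=ok&(Q[...,2]>.096)&(Q[...,2]<.104)&(Q[...,1]>-.008)&(Q[...,1]<.014)&(Q[...,0]>-.03)&(Q[...,0]<.06); q=Q[b]
if len(q): print('top',len(q),q.min(0),q.max(0))
cv2.imwrite('pics/s2.png',cv2.resize(im[180:280,200:300,::-1],(600,600),interpolation=cv2.INTER_CUBIC))
E
```

```text
t 8.80 rot x 18.23 y -137.17 z 63.78 mm yaw 0.2270 pitch 0.0000 roll -0.0001 f rot [ 0.4  1.  -2.1] m [-0.1   0.01 -0.  ] open 0.0123
142
-0.1 26 [ 0.0177 -0.1007  0.085 ] 0.011253853775968757 0.02323745254116281 0.08820046474203691
-0.08 29 [ 0.0181 -0.0818  0.0842] 0.011408773697712643 0.02281313113133621 0.08896442624971146
-0.06 27 [ 0.0173 -0.0595  0.0858] 0.011955132943638631 0.02284922143335145 0.0884568805210374
-0.04 28 [ 0.0179 -0.04    0.0847] 0.011864522989045322 0.02304805951911741 0.08884030940292986
-0.02 29 [ 0.0181 -0.0209  0.0851] 0.011844201774245569 0.022863904761841407 0.08801571809672515
top 83 [-0.0136  0.0004  0.096 ] [0.0484 0.0107 0.103 ]
```

View pics/s2.png

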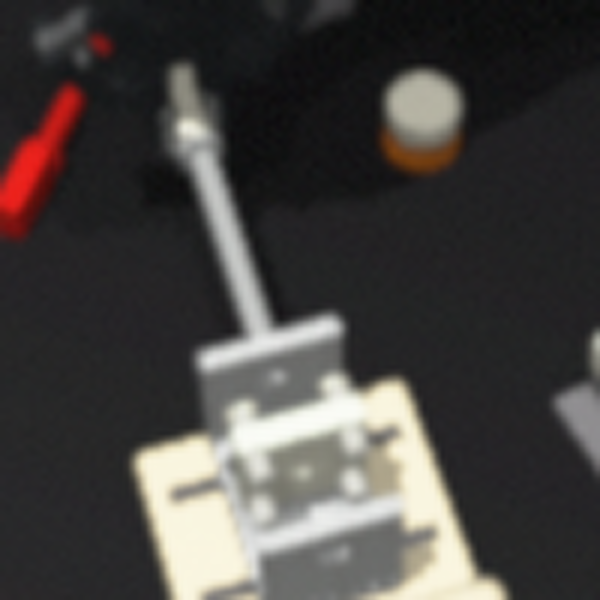

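>>> servo_tool([
  {"dx": 0.05, "dy": 0, "dz": 0, "turn": 0, "fingers": 1},
  {"dx": 0.05, "dy": 0, "dz": 0, "turn": 0, "fingers": 1},
  {"dx": 0.05, "dy": 0, "dz": 0, "turn": 0, "fingers": 1},
  {"dx": 0.05, "dy": 0, "dz": 0, "turn": 0, "fingers": 1},
  {"dx": 0.05, "dy": 0, "dz": 0, "turn": 0, "fingers": 1},
  {"dx": 0.05, "dy": 0, "dz": 0, "turn": 0, "fingers": 1},
  {"dx": 0.05, "dy": 0, "dz": 0, "turn": 0, "fingers": 1},
  {"dx": 0.05, "dy": 0, "dz": 0, "turn": 0, "fingers": 1},
  {"dx": 0, "dy": 0, "dz": 0, "turn": 0, "fingers": 1},
  {"dx": 0, "dy": 0, "dz": 0, "turn": 0, "fingers": 1},
], grip_force=100)

```text
t: 10.1
tcp_pos: [0.5814, -0.0753, 0.0638]
eef_rot: [0.783, 0.622, -0.0, -0.0]
contact_force: [0.6, 1.3, -1.6]
opening: 0.0125
```

```bash
python3 -c "from h import *; rep()"
```

```text
t 10.10 rot x 18.26 y -133.21 z 63.79 mm yaw 0.2270 pitch -0.0000 roll -0.0000 f rot [ 0.3  1.4 -1.6] m [-0.11  0.04  0.03] open 0.0125
```

>>> servo_tool([
  {"dx": 0.1, "dy": 0, "dz": 0, "turn": 0, "fingers": 1},
  {"dx": 0.1, "dy": 0, "dz": 0, "turn": 0, "fingers": 1},
  {"dx": 0.1, "dy": 0, "dz": 0, "turn": 0, "fingers": 1},
  {"dx": 0.1, "dy": 0, "dz": 0, "turn": 0, "fingers": 1},
  {"dx": 0.1, "dy": 0, "dz": 0, "turn": 0, "fingers": 1},
  {"dx": 0.1, "dy": 0, "dz": 0, "turn": 0, "fingers": 1},
  {"dx": 0.1, "dy": 0, "dz": 0, "turn": 0, "fingers": 1},
  {"dx": 0.1, "dy": 0, "dz": 0, "turn": 0, "fingers": 1},
  {"dx": 0, "dy": 0, "dz": 0, "turn": 0, "fingers": 1},
  {"dx": 0, "dy": 0, "dz": 0, "turn": 0, "fingers": 1},
], grip_force=100)

```text
t: 11.35
tcp_pos: [0.5832, -0.0676, 0.0638]
eef_rot: [0.783, 0.622, -0.0, -0.0]
contact_force: [0.2, 0.0, -2.4]
opening: 0.012
```

```bash
python3 -c "from h import *; rep()"
```

```text
t 11.35 rot x 18.26 y -125.25 z 63.80 mm yaw 0.2271 pitch -0.0000 roll -0.0000 f rot [ 0.1  0.1 -2.4] m [-0.02  0.02  0.03] open 0.0120
```

>>> servo_tool([
  {"dx": 0.3, "dy": 0, "dz": 0, "turn": 0, "fingers": 1},
  {"dx": 0.3, "dy": 0, "dz": 0, "turn": 0, "fingers": 1},
  {"dx": 0.3, "dy": 0, "dz": 0, "turn": 0, "fingers": 1},
  {"dx": 0.3, "dy": 0, "dz": 0, "turn": 0, "fingers": 1},
  {"dx": 0.3, "dy": 0, "dz": 0, "turn": 0, "fingers": 1},
  {"dx": 0.3, "dy": 0, "dz": 0, "turn": 0, "fingers": 1},
  {"dx": 0.3, "dy": 0, "dz": 0, "turn": 0, "fingers": 1},
  {"dx": 0.3, "dy": 0, "dz": 0, "turn": 0, "fingers": 1},
  {"dx": 0, "dy": 0, "dz": 0, "turn": 0, "fingers": 1},
  {"dx": 0, "dy": 0, "dz": 0, "turn": 0, "fingers": 1},
], grip_force=100)

```text
t: 12.6
tcp_pos: [0.5886, -0.0442, 0.0638]
eef_rot: [0.783, 0.622, -0.0, 0.0]
contact_force: [0.2, -1.2, -2.5]
opening: 0.0123
```

```bash
python3 -c "from h import *; rep()"
```

```text
t 12.60 rot x 18.31 y -101.32 z 63.78 mm yaw 0.2271 pitch -0.0001 roll -0.0000 f rot [ 0.5 -1.1 -2.5] m [-0.02  0.01 -0.04] open 0.0123
```

>>> servo_tool([
  {"dx": 0.1, "dy": 0, "dz": 0, "turn": 0, "fingers": 1},
  {"dx": 0.1, "dy": 0, "dz": 0, "turn": 0, "fingers": 1},
  {"dx": 0.1, "dy": 0, "dz": 0, "turn": 0, "fingers": 1},
  {"dx": 0.1, "dy": 0, "dz": 0, "turn": 0, "fingers": 1},
  {"dx": 0.1, "dy": 0, "dz": 0, "turn": 0, "fingers": 1},
  {"dx": 0.1, "dy": 0, "dz": 0, "turn": 0, "fingers": 1},
  {"dx": 0.1, "dy": 0, "dz": 0, "turn": 0, "fingers": 1},
  {"dx": 0, "dy": 0, "dz": 0, "turn": 0, "fingers": 1},
  {"dx": 0, "dy": 0, "dz": 0, "turn": 0, "fingers": 1},
  {"dx": 0, "dy": 0, "dz": 0, "turn": 0, "fingers": 1},
], grip_force=100)

```text
t: 13.85
tcp_pos: [0.5902, -0.0374, 0.0638]
eef_rot: [0.783, 0.622, -0.0, 0.0]
contact_force: [1.3, 0.4, -1.5]
opening: 0.012
```

```bash
python3 -c "from h import *; rep()"
```

```text
t 13.85 rot x 18.34 y -94.26 z 63.82 mm yaw 0.2271 pitch -0.0000 roll 0.0000 f rot [ 1.2  0.6 -1.5] m [-0.1   0.04 -0.03] open 0.0120
```

>>> servo_tool([
  {"dx": 0.1, "dy": 0, "dz": 0, "turn": 0, "fingers": 1},
  {"dx": 0.1, "dy": 0, "dz": 0, "turn": 0, "fingers": 1},
  {"dx": 0.1, "dy": 0, "dz": 0, "turn": 0, "fingers": 1},
  {"dx": 0.1, "dy": 0, "dz": 0, "turn": 0, "fingers": 1},
  {"dx": 0.1, "dy": 0, "dz": 0, "turn": 0, "fingers": 1},
  {"dx": 0.1, "dy": 0, "dz": 0, "turn": 0, "fingers": 1},
  {"dx": 0.1, "dy": 0, "dz": 0, "turn": 0, "fingers": 1},
  {"dx": 0.1, "dy": 0, "dz": 0, "turn": 0, "fingers": 1},
  {"dx": 0, "dy": 0, "dz": 0, "turn": 0, "fingers": 1},
  {"dx": 0, "dy": 0, "dz": 0, "turn": 0, "fingers": 1},
], grip_force=100)

```text
t: 15.1
tcp_pos: [0.592, -0.0294, 0.0638]
eef_rot: [0.783, 0.623, 0.0, -0.0]
contact_force: [0.8, 0.3, -2.1]
opening: 0.0126
```

```bash
python3 -c "from h import *; rep()"
```

```text
t 15.10 rot x 18.34 y -86.13 z 63.80 mm yaw 0.2269 pitch 0.0001 roll 0.0000 f rot [ 0.7  0.5 -2.1] m [-0.12  0.04 -0.02] open 0.0126
```

>>> servo_tool([
  {"dx": 0.2, "dy": 0, "dz": 0, "turn": 0, "fingers": 1},
  {"dx": 0.3, "dy": 0, "dz": 0, "turn": 0, "fingers": 1},
  {"dx": 0.3, "dy": 0, "dz": 0, "turn": 0, "fingers": 1},
  {"dx": 0.3, "dy": 0, "dz": 0, "turn": 0, "fingers": 1},
  {"dx": 0.3, "dy": 0, "dz": 0, "turn": 0, "fingers": 1},
  {"dx": 0.3, "dy": 0, "dz": 0, "turn": 0, "fingers": 1},
  {"dx": 0.3, "dy": 0, "dz": 0, "turn": 0, "fingers": 1},
  {"dx": 0.3, "dy": 0, "dz": 0, "turn": 0, "fingers": 1},
  {"dx": 0.3, "dy": 0, "dz": 0, "turn": 0, "fingers": 1},
  {"dx": 0, "dy": 0, "dz": 0, "turn": 0, "fingers": 1},
], grip_force=100)

```text
t: 16.35
tcp_pos: [0.5979, -0.0038, 0.0638]
eef_rot: [0.783, 0.623, 0.0, -0.0]
contact_force: [-0.8, 1.4, -2.9]
opening: 0.0122
```

```bash
python3 -c "from h import *; rep()"
```

```text
t 16.35 rot x 18.35 y -59.82 z 63.78 mm yaw 0.2266 pitch 0.0002 roll 0.0000 f rot [-1.1  1.2 -2.9] m [-0.07  0.02 -0.03] open 0.0122
```

>>> servo_tool([
  {"dx": 0.2, "dy": 0, "dz": 0, "turn": 0, "fingers": 1},
  {"dx": 0.2, "dy": 0, "dz": 0, "turn": 0, "fingers": 1},
  {"dx": 0.2, "dy": 0, "dz": 0, "turn": 0, "fingers": 1},
  {"dx": 0.1, "dy": 0, "dz": 0, "turn": 0, "fingers": 1},
  {"dx": 0.1, "dy": 0, "dz": 0, "turn": 0, "fingers": 1},
  {"dx": 0.1, "dy": 0, "dz": 0, "turn": 0, "fingers": 1},
  {"dx": 0.1, "dy": 0, "dz": 0, "turn": 0, "fingers": 1},
  {"dx": 0.1, "dy": 0, "dz": 0, "turn": 0, "fingers": 1},
  {"dx": 0, "dy": 0, "dz": 0, "turn": 0, "fingers": 1},
  {"dx": 0, "dy": 0, "dz": 0, "turn": 0, "fingers": 1},
], grip_force=100)

```text
t: 17.6
tcp_pos: [0.6003, 0.0067, 0.0638]
eef_rot: [0.783, 0.623, 0.0, -0.0]
contact_force: [0.1, 1.3, -2.2]
opening: 0.0122
```

```bash
python3 -c "from h import *; rep()"
```

```text
t 17.60 rot x 18.39 y -49.08 z 63.82 mm yaw 0.2269 pitch 0.0001 roll 0.0000 f rot [-0.2  1.2 -2.2] m [-0.06  0.   -0.01] open 0.0122
```

>>> servo_tool([
  {"dx": 0.07, "dy": 0, "dz": 0, "turn": 0, "fingers": 1},
  {"dx": 0.07, "dy": 0, "dz": 0, "turn": 0, "fingers": 1},
  {"dx": 0.07, "dy": 0, "dz": 0, "turn": 0, "fingers": 1},
  {"dx": 0.07, "dy": 0, "dz": 0, "turn": 0, "fingers": 1},
  {"dx": 0.07, "dy": 0, "dz": 0, "turn": 0, "fingers": 1},
  {"dx": 0.07, "dy": 0, "dz": 0, "turn": 0, "fingers": 1},
  {"dx": 0.07, "dy": 0, "dz": 0, "turn": 0, "fingers": 1},
  {"dx": 0.07, "dy": 0, "dz": 0, "turn": 0, "fingers": 1},
  {"dx": 0, "dy": 0, "dz": 0, "turn": 0, "fingers": 1},
  {"dx": 0, "dy": 0, "dz": 0, "turn": 0, "fingers": 1},
], grip_force=100)

```text
t: 18.85
tcp_pos: [0.6016, 0.0121, 0.0638]
eef_rot: [0.783, 0.623, 0.0, -0.0]
contact_force: [-0.4, 0.5, -2.3]
opening: 0.0124
```

```bash
python3 -c "from h import *; rep()"
```

```text
t 18.85 rot x 18.38 y -43.46 z 63.81 mm yaw 0.2269 pitch 0.0001 roll 0.0000 f rot [-0.5  0.4 -2.3] m [-0.08  0.04  0.03] open 0.0124
```

>>> servo_tool([
  {"dx": 0.2, "dy": 0, "dz": 0, "turn": 0, "fingers": 1},
  {"dx": 0.2, "dy": 0, "dz": 0, "turn": 0, "fingers": 1},
  {"dx": 0.2, "dy": 0, "dz": 0, "turn": 0, "fingers": 1},
  {"dx": 0.2, "dy": 0, "dz": 0, "turn": 0, "fingers": 1},
  {"dx": 0.2, "dy": 0, "dz": 0, "turn": 0, "fingers": 1},
  {"dx": 0.2, "dy": 0, "dz": 0, "turn": 0, "fingers": 1},
  {"dx": 0.2, "dy": 0, "dz": 0, "turn": 0, "fingers": 1},
  {"dx": 0.1, "dy": 0, "dz": 0, "turn": 0, "fingers": 1},
  {"dx": 0, "dy": 0, "dz": 0, "turn": 0, "fingers": 1},
  {"dx": 0, "dy": 0, "dz": 0, "turn": 0, "fingers": 1},
], grip_force=100)

```text
t: 20.1
tcp_pos: [0.605, 0.0267, 0.0638]
eef_rot: [0.783, 0.622, 0.0, -0.0]
contact_force: [0.6, -0.3, -3.0]
opening: 0.0121
```

```bash
python3 -c "from h import *; rep()"
```

```text
t 20.10 rot x 18.41 y -28.51 z 63.82 mm yaw 0.2270 pitch 0.0001 roll -0.0000 f rot [ 0.7 -0.2 -3. ] m [-0.04  0.07 -0.01] open 0.0121
```

>>> servo_tool([
  {"dx": 0.04, "dy": 0, "dz": 0, "turn": 0, "fingers": 1},
  {"dx": 0.04, "dy": 0, "dz": 0, "turn": 0, "fingers": 1},
  {"dx": 0.04, "dy": 0, "dz": 0, "turn": 0, "fingers": 1},
  {"dx": 0.04, "dy": 0, "dz": 0, "turn": 0, "fingers": 1},
  {"dx": 0.04, "dy": 0, "dz": 0, "turn": 0, "fingers": 1},
  {"dx": 0.04, "dy": 0, "dz": 0, "turn": 0, "fingers": 1},
  {"dx": 0.04, "dy": 0, "dz": 0, "turn": 0, "fingers": 1},
  {"dx": 0.02, "dy": 0, "dz": 0, "turn": 0, "fingers": 1},
  {"dx": 0, "dy": 0, "dz": 0, "turn": 0, "fingers": 1},
  {"dx": 0, "dy": 0, "dz": 0, "turn": 0, "fingers": 1},
], grip_force=100)

```text
t: 21.35
tcp_pos: [0.6056, 0.0295, 0.0638]
eef_rot: [0.783, 0.622, -0.0, -0.0]
contact_force: [-0.5, -0.3, -3.0]
opening: 0.012
```

```bash
python3 -c "from h import *; rep()"
```

```text
t 21.35 rot x 18.40 y -25.59 z 63.78 mm yaw 0.2270 pitch 0.0000 roll -0.0001 f rot [-0.4 -0.4 -3. ] m [-0.21  0.09 -0.01] open 0.0120
```

Nothing is touching yet. I probe onward in 1.5 mm calls.

>>> servo_tool([
  {"dx": 0.02, "dy": 0, "dz": 0, "turn": 0, "fingers": 1},
  {"dx": 0.02, "dy": 0, "dz": 0, "turn": 0, "fingers": 1},
  {"dx": 0.02, "dy": 0, "dz": 0, "turn": 0, "fingers": 1},
  {"dx": 0.02, "dy": 0, "dz": 0, "turn": 0, "fingers": 1},
  {"dx": 0.02, "dy": 0, "dz": 0, "turn": 0, "fingers": 1},
  {"dx": 0.02, "dy": 0, "dz": 0, "turn": 0, "fingers": 1},
  {"dx": 0.02, "dy": 0, "dz": 0, "turn": 0, "fingers": 1},
  {"dx": 0.01, "dy": 0, "dz": 0, "turn": 0, "fingers": 1},
  {"dx": 0, "dy": 0, "dz": 0, "turn": 0, "fingers": 1},
  {"dx": 0, "dy": 0, "dz": 0, "turn": 0, "fingers": 1},
], grip_force=100)

```text
t: 22.6
tcp_pos: [0.606, 0.031, 0.0638]
eef_rot: [0.783, 0.622, -0.0, -0.0]
contact_force: [-1.4, -0.3, -2.9]
opening: 0.0125
```

```bash
python3 -c "from h import *; rep()"
```

```text
t 22.60 rot x 18.41 y -24.10 z 63.79 mm yaw 0.2270 pitch 0.0000 roll -0.0000 f rot [-1.3 -0.6 -2.9] m [-0.21  0.07  0.06] open 0.0125
```

>>> servo_tool([
  {"dx": 0.02, "dy": 0, "dz": 0, "turn": 0, "fingers": 1},
  {"dx": 0.02, "dy": 0, "dz": 0, "turn": 0, "fingers": 1},
  {"dx": 0.02, "dy": 0, "dz": 0, "turn": 0, "fingers": 1},
  {"dx": 0.02, "dy": 0, "dz": 0, "turn": 0, "fingers": 1},
  {"dx": 0.02, "dy": 0, "dz": 0, "turn": 0, "fingers": 1},
  {"dx": 0.02, "dy": 0, "dz": 0, "turn": 0, "fingers": 1},
  {"dx": 0.02, "dy": 0, "dz": 0, "turn": 0, "fingers": 1},
  {"dx": 0.01, "dy": 0, "dz": 0, "turn": 0, "fingers": 1},
  {"dx": 0, "dy": 0, "dz": 0, "turn": 0, "fingers": 1},
  {"dx": 0, "dy": 0, "dz": 0, "turn": 0, "fingers": 1},
], grip_force=100)

```text
t: 23.85
tcp_pos: [0.6061, 0.0317, 0.0638]
eef_rot: [0.783, 0.622, -0.0, 0.0]
contact_force: [-1.5, -6.5, -1.1]
opening: 0.0124
```

```bash
python3 -c "from h import *; rep()"
```

```text
t 23.85 rot x 18.41 y -23.37 z 63.76 mm yaw 0.2276 pitch -0.0008 roll -0.0003 f rot [-0.1 -6.7 -1.1] m [-1.28  0.4  -0.02] open 0.0124
```

The collar has met the front bearing with about 6.7 N. I release and lift clear.

>>> servo_tool([
  {"dx": 0.01, "dy": 0, "dz": 0, "turn": 0, "fingers": 1},
  {"dx": 0, "dy": 0, "dz": 0, "turn": 0, "fingers": -1},
  {"dx": 0, "dy": 0, "dz": 0, "turn": 0, "fingers": -1},
  {"dx": 0, "dy": 0, "dz": 0, "turn": 0, "fingers": -1},
  {"dx": 0, "dy": 0, "dz": 0, "turn": 0, "fingers": -1},
  {"dx": 0, "dy": 0, "dz": 0, "turn": 0, "fingers": -1},
  {"dx": 0, "dy": 0, "dz": 0, "turn": 0, "fingers": -1},
  {"dx": 0, "dy": 0, "dz": 0, "turn": 0, "fingers": -1},
  {"dx": 0, "dy": 0, "dz": 0, "turn": 0, "fingers": -1},
  {"dx": 0, "dy": 0, "dz": 0, "turn": 0, "fingers": -1},
], grip_force=100)

```text
t: 25.1
tcp_pos: [0.6063, 0.0326, 0.0638]
eef_rot: [0.783, 0.622, 0.0, -0.0]
contact_force: [0.3, 0.3, 0.3]
opening: 0.0852
```

>>> servo_tool([
  {"dx": 0, "dy": 0, "dz": -0.5, "turn": 0, "fingers": -1},
  {"dx": 0, "dy": 0, "dz": -1, "turn": 0, "fingers": -1},
  {"dx": 0, "dy": 0, "dz": -2, "turn": 0, "fingers": -1},
  {"dx": 0, "dy": 0, "dz": -3, "turn": 0, "fingers": -1},
  {"dx": 0, "dy": 0, "dz": -4, "turn": 0, "fingers": -1},
  {"dx": -1, "dy": 0, "dz": -4, "turn": 0, "fingers": -1},
  {"dx": -2, "dy": 0, "dz": -2, "turn": 0, "fingers": -1},
  {"dx": -2, "dy": 0, "dz": 0, "turn": 0, "fingers": -1},
  {"dx": 0, "dy": 0, "dz": 0, "turn": 0, "fingers": -1},
  {"dx": 0, "dy": 0, "dz": 0, "turn": 0, "fingers": -1},
], grip_force=100)

```text
t: 26.35
tcp_pos: [0.5946, -0.016, 0.2278]
eef_rot: [0.783, 0.622, -0.001, -0.001]
contact_force: [0.2, 0.1, -0.5]
opening: 0.0857
```

```bash
python3 - <<'E'
from h import *
rep()
im,dep=ctrl.snapshot('wrist'); im2,d2=ctrl.snapshot('scene')
cv2.imwrite('pics/end.png',np.hstack([im[:,60:460,::-1],cv2.resize(im2[190:280,210:300,::-1],(384,384),interpolation=cv2.INTER_CUBIC)]))
E
```

```text
t 26.35 rot x 17.91 y -72.48 z 227.77 mm yaw 0.2271 pitch -0.0001 roll -0.0016 f rot [ 0.2  0.2 -0.5] m [-0.01  0.02 -0.04] open 0.0857
```

View pics/end.png

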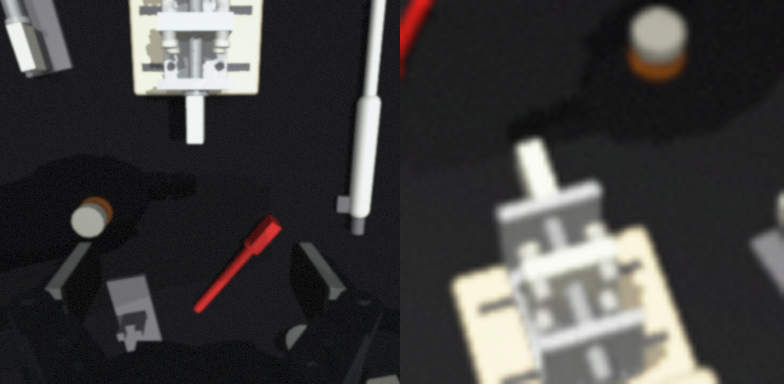

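The pictures show the shank running through the front bearing, the tube plate and the rear bearing. The handle sits just before the front bearing, at (195,115) in the wrist view. One numeric flush check follows before I hand in.

```bash
python3 - <<'E'
from h import *
rep(); st=ctrl.get_state(); m,T=pose('wrist',st); im,dep=ctrl.snapshot('wrist'); P=cloud(m,T,dep); ok=dep>0
Q=np.stack([(P[...,:2]-O)@ex,(P[...,:2]-O)@ey,P[...,2]],-1)
h=Q[ok&(abs(Q[...,0]-.0186)<.012)&(Q[...,1]<-.008)&(Q[...,1]>-.07)&(Q[...,2]>.083)&(Q[...,2]<.1)]
b=Q[ok&(abs(Q[...,0]-.0186)<.035)&(Q[...,1]>-.01)&(Q[...,1]<.02)&(Q[...,2]>.095)&(Q[...,2]<.103)]
print('handle back',np.percentile(h[:,1],1)*1e3,'z',np.median(h[:,2])*1e3,'x',np.median(h[:,0])*1e3,'bearing top y',np.percentile(b[:,1],[1,99])*1e3)
m,T=pose('scene'); im,dep=ctrl.snapshot('scene'); P=cloud(m,T,dep)
Q=np.stack([(P[...,:2]-O)@ex,(P[...,:2]-O)@ey,P[...,2]],-1)
n=Q[(dep>0)&(abs(Q[...,0]-.018)<.01)&(Q[...,1]>.09)&(Q[...,1]<.13)&(Q[...,2]>.072)&(Q[...,2]<.092)]
if len(n): print('nose max y',n[:,1].max()*1e3,len(n))
E
```

```text
t 26.45 rot x 18.05 y -72.02 z 228.02 mm yaw 0.2263 pitch -0.0001 roll -0.0012 f rot [-0.1  0.5 -0.9] m [ 0.03  0.03 -0.04] open 0.0856
handle back -42.80038212701872 z 89.44302090551992 x 17.845180967301165 bearing top y [1.98208884 9.64172663]
nose max y 115.94601210496782 55
```

```bash
python3 -c "from plant import ctrl; print(ctrl.hand_in())"
```

```text
the job is handed in; nothing more can be done
None
```

I took the longer spindle off its rest and threaded it through the front bearing, tube plate and rear bearing until its collar met the front bearing. I then released it, lifted the gripper clear and handed in at about 26.5 s.

- **Force:** the highest force I read at the end of any move was about 7 N, when the collar met the bearing. I only have readings at the end of each move, so brief peaks in between were not seen.
- **Flush check:** the back of the handle measured 44.7 mm before the front bearing's face (45 mm expected). The nose measured about 114 mm beyond it (115 mm expected). Both agree within the roughly 2 mm calibration, and the shank shows through all three plates in the last pictures.
- **Other items:** I never touched the spare spindle, bottles or jar. The last pictures show the jar standing and the part of the spare in view on its rest, but I did not measure any of them again.
- **Failed or disagreed:** the first move call was refused because of missing keys, and nothing moved. One side-camera check failed because the arm blocked the view. The front bearing's face came out about 1.7 mm beyond my first estimate, and contact confirmed the later position.

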